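Clip the cover onto the sorting tray

ROBOT

A 6-joint arm with a two-finger parallel gripper is mounted at the origin on the work surface. World frame = base frame: x ahead of the robot, y to its left, z up, the work surface at z = 0. Lengths are in m, angles in rad, forces in N, time in s.
With the tool pointing down it reaches from about 0.3 to 0.95 m from the base axis. Payload 3.1 kg.
Tool frame: the origin (TCP) lies between the finger pads; the fingertips stand 8 mm ahead of it and the grasp point (between the pads) lies 11 mm behind it; z points along the fingers, y is the line along which they close (so a half turn about z gives the same grasp; the last joint's range is limited). The gripper opens to 85 mm and grips with 20 to 120 N. Pads are 22 mm wide; open, the fingers measure 114 mm over their backs; the gripper's body (76 mm by 85 mm) begins 54 mm behind the grasp point. The pads swing forward as they close: fully open they stand 13 mm farther back than shut.
Start: joints at [-1.247, 0.308, 1.634, -0, 1.2, -0.07], TCP at [0.24, -0.577, 0.239] pointing down, gripper open.
Joint ranges: [-3.06, 3.06], [-0.79, 1.96], [0.05, 2.63], [-1.19, 4.34], [0.05, 2.64], [-2.94, 2.94]. Speed limits (rad/s): [2.79, 2.79, 3.14, 3.14, 3.14, 3.14].

INTERFACE

Orientations are given as a unit quaternion [w, x, y, z].
In Python, from workcell import r gives the robot as it stands. The module is installed in compiled form; this text tells all that it offers.
- The arm moves only by the tool send_rows, never from a script. Its argument "deltas" is a list of rows, each a list of 3 entries, a list of its own where there are three numbers: the opening, from 0 (shut) to 1 (fully open), then the shift along the world's x, y, z in mm, then the turn, a rotation vector about the world's x, y, z in degrees. In form: [[grip, [tx, ty, tz], [wx, wy, wz]], ...]. A call has exactly 8 rows; each row is the pose to reach, as a shift and turn from the pose commanded when the call began; what a row does not reach only later rows make up. A row lasts 1/10 s, in which the tool goes at most 50 mm and 8.59 degrees, less where a joint would pass 70% of its speed; a pose out of reach is approached as far as the arm can. A call with a gripper value outside its range is refused whole. The fingers move at their own pace and stop on an object; "newtons" is the grip in N (left out, the last holds). Time passes only in rows, so rows that repeat a pose let the fingers close, or fill a call up. It gives the time, the measured TCP pose, the force, the opening and the grip force at its end, in the units of the state.
- r.state(): the state, without advancing time (a new reading comes with each control period).
- r.camera(name): name is "scene" or "side" or "wrist"; returns the picture (384x512x3 uint8, red, green, blue); there is no depth.
- r.camera_params(name): a dict with "fx", "fy", "cx", "cy" (pixels), "dist_coeffs" ([k1, k2, p1, p2, k3] as OpenCV has them; the pictures are not rectified), "view" (4x4, takes a point from world to camera coordinates); the wrist camera has in their place "hand_eye" (4x4, takes a point from camera to tool coordinates, whose origin is the TCP and whose axes are the flange's). Camera axes: x right, y up, looking along -z (the intrinsics and any distortion apply to the point x, -y, -z); pixel columns grow to the right and rows downward; lengths in m; the calibration is good to about 2 mm. A picture is of the moment at which its call begins: read the wrist's pose just before it. camera_params takes no time and is no camera call.
- r.hand_in(): hands the job in; it is judged then, once.
The state is a dict: "time_s": time; "joint_pos": joint angles; "qvel": joint speeds; "joint_torque": joint torques, N m; "tool_pos": TCP position; "orientation": TCP orientation; "force": force on the tool from outside, world axes, zero at the start; "torque": the same for the moment, N m; "finger_gap": finger opening in m; "gripper_force": force on a finger pad.
Only numpy, scipy, OpenCV 4.12 (cv2) and the standard library are available. Lean on these libraries where they do the work, as an engineer would, in place of code of your own. Each camera call takes 0.05 s, during which the arm holds its last target. There are 200 camera calls.

TASK

Close the red sorting tray with its grey cover: hold the cover tilted and tuck its plain end in under the tray's lip, then press the other end down past the spring catch until it snaps fully home. Keep it pressed firmly for about a second to confirm that it is seated, without crushing it, then let go; leave the other things on the table where they are.

Things in the scene. Friction and masses are not known exactly. Their poses are not given: they have to be found in the camera images.
- tray: Red plastic sorting tray, fixed to the table, 140 mm (x) by 102 mm (y), open on top, jigsaw pieces inside. Origin at the centre of its underside, z up. The rim, on which the closed cover rests, is 34 mm up. Lip at the -x end, spring catch at the +x end; along both sides 5 mm high cheeks above the rim, 91 mm apart inside, guide the cover.
- tray_lip (a point): On the rim plane (34 mm up), straight below the free edge of the lip, mid-width (tray x = -52 mm); axes as tray. The lip is a 5 mm thick overhang over the full width, underside 14 mm and top 19 mm above the rim. The slot under it runs 12 mm from here towards -x, to an upright back wall.
- tray_catch (a point): Innermost point of the catch at rest: a low-friction metal roller along y, 16 mm thick, 50 mm long, its axis 46 mm above the tray's underside and 8 mm farther to +x. It yields to +x (up to 7 mm, 5 N per mm) and springs back over the cover's edge, overlapping it 3.5 mm. Its housing (tray x = 62 to 80 mm) stands 22 mm above the rim. It pushes the cover against the lip's back wall.
- cover: Loose flat grey plastic cover, 120 mm (x) by 83 mm (y) by 6 mm, some 80 to 150 g, flat on the table at the start. Origin at the centre of its underside, z up. On top a straight handle rib along x, from x = -32 to +12 mm, 12 mm wide, its top 31 mm above the underside. The end nearer the rib (-x) is the plain tongue end; the longer free stretch with the press mark (+x) is the catch end.
- cover_tongue (a point): Middle of the lower edge of the cover's tongue end (x = -60 mm, underside). Goes under the lip, to the back wall.
- cover_clip (a point): Middle of the lower edge of the cover's catch end (x = +60 mm, underside). Fully home it is 34 mm above the tray's underside.
- cover_press (a point): Press mark, a dark disc 18 mm across on top of the cover (x = +36 mm, 6 mm above the underside): press here with closed fingertips, closing line along the cover's y. From its centre 24 mm to the rib, 16 mm to the roller. Snapping home takes about 9 to 20 N here; a press on the rib takes about twice that. More than 75 N between cover and tray crushes it.
- mug: White ceramic mug, 80 mm across, 92 mm tall, origin at the centre of its underside. Leave alone.
- coaster: Round cork coaster, 94 mm across, 6 mm thick. Leave alone.
- tape: Steel tape measure, 66 by 32 by 60 mm, standing; origin under its centre. Leave alone.
- pawn: Wooden game pawn, 28 mm across, 44 mm tall, standing. Leave alone.
- glue: White glue stick, 25 mm across, 90 mm tall, standing. Leave alone.
- tray_rim (a point): Centre of the rim plane, 34 mm above the tray's origin. The catch stops a level cover: tuck the tongue end under the lip first, catch end raised (12 to 18 degrees), up to the back wall. Let go, the catch end then rests on the roller some 15 mm above the rim. Closed, the cover lies on the rim, axes along the tray's, its origin 4 mm to the -x side of this point.
There are look-alikes about, which are no part of the job. There is more than one size of the tray; the one meant has the size given above.

How it is judged:
By the outcome, as a careful person would: the job done as asked, in the order asked, and still so for the second after the job is handed in, with the robot touching nothing.
It also fails if it takes over 45 s, if anything falls off the work surface, if the arm or the gripper's body presses on something with over 40 N, if the wrist force passes 120 N, or if a joint passes its speed limit or range.

## Working session

There is one attempt and no reset: what is moved stays moved. The work goes in short steps, Python scripts to look and compute and a tool call to move; the robot and the scene stay as the last step left them, time stands still between calls to the robot, and variables do not carry over. Pictures are saved under pics/ and viewed, at most 10 in all, crops included, and the job is handed in when it is done.

Besides the shell and the picture viewer there is one more tool, called after "Emit:" as name(argument=value, ...), one argument or row to a line, values as JSON. send_rows: Moves the arm, as the interface text tells. Its arguments: {"type":"object","properties":{"deltas":{"type":"array","items":{"type":"array"}},"newtons":{"type":"number"}},"required":["deltas"]}

```bash
mkdir -p pics; python3 - <<'E'
from workcell import r
import cv2,numpy as np
s=r.state();print({k:np.round(v,3).tolist() for k,v in s.items()})
a=r.camera("scene");b=r.camera("side")
for n,i in(("scene",a),("side",b)):
    cv2.imwrite(f"pics/{n}0.png",i[:,:,::-1]); p=r.camera_params(n);print(n,p)
print(r.camera_params("wrist"))
E
```

```text
{'time_s': 0.0, 'joint_pos': [-1.247, 0.309, 1.635, 0.0, 1.2, -0.07], 'qvel': [-0.001, -0.0, -0.001, -0.0, -0.001, -0.002], 'joint_torque': [-0.0, -41.525, -27.666, 0.0, 0.01, 0.0], 'tool_pos': [0.24, -0.576, 0.238], 'orientation': [-0.001, 0.981, 0.196, -0.0], 'force': [-0.457, -0.106, -0.307], 'torque': [-0.012, 0.002, 0.06], 'gripper_force': 0.0, 'finger_gap': 0.085}
scene {'fx': 493.3740967701956, 'fy': 493.3740967701956, 'cx': 258.11982611809714, 'cy': 192.7039869605729, 'dist_coeffs': array([-0.02740345,  0.        ,  0.        ,  0.        ,  0.        ]), 'view': array([[ 0.82414077,  0.5663585 ,  0.0054814 , -0.41935715],
       [-0.47371423,  0.68395932,  0.55479229,  0.20927419],
       [ 0.31046227, -0.45982356,  0.83197083, -1.52172286],
       [ 0.        ,  0.        ,  0.        ,  1.        ]])}
side {'fx': 363.5351304294233, 'fy': 363.5351304294233, 'cx': 254.54929285380524, 'cy': 186.88279041923252, 'dist_coeffs': array([-0.02183183,  0.        ,  0.        ,  0.        ,  0.        ]), 'view': array([[-0.95977357, -0.28055838, -0.01103122,  0.49642117],
       [ 0.14558867, -0.53087553,  0.83485035, -0.14763968],
       [-0.24008047,  0.79966128,  0.55036642, -0.764485  ],
       [ 0.        ,  0.        ,  0.        ,  1.        ]])}
{'fx': 268.08263999881785, 'fy': 268.08263999881785, 'cx': 255.87866650969724, 'cy': 189.49770648028704, 'dist_coeffs': array([5.30900036e-05, 0.00000000e+00, 0.00000000e+00, 0.00000000e+00,
       0.00000000e+00]), 'hand_eye': array([[ 1.08261801e-04,  9.51362814e-01,  3.08072693e-01,
         7.95741846e-02],
       [ 9.99998566e-01,  4.17592989e-04, -1.64098961e-03,
         1.43995539e-04],
       [-1.68982549e-03,  3.08072429e-01, -9.51361405e-01,
        -1.33802183e-01],
       [ 0.00000000e+00,  0.00000000e+00,  0.00000000e+00,
         1.00000000e+00]])}
```

View pics/scene0.png

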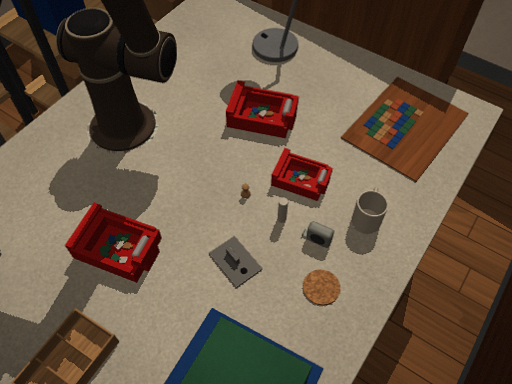

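View pics/side0.png

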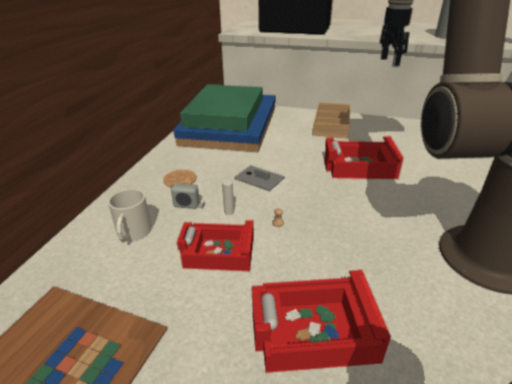

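Candidates in the scene view: red trays at (262,110), (302,175) and (115,243). The cover is at (235,262). I'll measure the sizes and enlarge the view.

```bash
cat > h.py <<'E'
from workcell import r
import cv2,numpy as np
from scipy.spatial.transform import Rotation as R
def cam(n,st=None):
    p=r.camera_params(n);K=np.array([[p['fx'],0,p['cx']],[0,p['fy'],p['cy']],[0,0,1]])
    if 'view' in p: C2W=np.linalg.inv(p['view'])
    else:
        st=st or r.state();T=np.eye(4);q=st['orientation']
        T[:3,:3]=R.from_quat([q[1],q[2],q[3],q[0]]).as_matrix();T[:3,3]=st['tool_pos'];C2W=T@p['hand_eye']
    return K,np.array(p['dist_coeffs']),C2W
def cast(c,uv,z):
    K,d,M=c;uv=np.asarray(uv,float).reshape(-1,1,2)
    n=cv2.undistortPoints(uv,K,d)[:,0];D=np.c_[n[:,0],-n[:,1],-np.ones(len(n))]@M[:3,:3].T
    o=M[:3,3];return o+D*((z-o[2])/D[:,2])[:,None]
def proj(c,P):
    K,d,M=c;V=np.linalg.inv(M);q=np.atleast_2d(P)@V[:3,:3].T+V[:3,3];q=q*[1,-1,-1]
    return cv2.projectPoints(q,np.zeros(3),np.zeros(3),K,d)[0][:,0]
def red(im):
    h=cv2.cvtColor(im,cv2.COLOR_RGB2HSV);return (((h[...,0]<8)|(h[...,0]>172))&(h[...,1]>150)&(h[...,2]>60)).astype(np.uint8)
E
python3 - <<'E'
from h import *
for n in("scene","side"):
    im=cv2.imread(f"pics/{n}0.png")[:,:,::-1].copy();c=cam(n);m=red(im)
    for k in cv2.findContours(m,0,1)[0]:
        if cv2.contourArea(k)<400: continue
        P=cast(c,k[:,0],0.034)[:,:2].astype(np.float32)*1000
        print(n,cv2.boundingRect(k),np.round(cv2.minAreaRect(P)[0]),np.round(cv2.minAreaRect(P)[1]),round(cv2.minAreaRect(P)[2]))
im=cv2.imread("pics/scene0.png");cv2.imwrite("pics/c1.png",cv2.resize(im[80:290,60:340],(800,600),interpolation=2))
im=cv2.imread("pics/side0.png");cv2.imwrite("pics/c2.png",cv2.resize(im[125:375,165:415],(600,600),interpolation=2))
E
```

```text
scene (65, 202, 95, 73) [ 272. -319.] [216. 152.] 10
scene (271, 148, 61, 53) [562. 135.] [153. 137.] 12
scene (226, 81, 73, 49) [323. 291.] [212. 157.] 17
side (252, 270, 138, 102) [329. 269.] [214. 185.] 21
side (178, 221, 75, 50) [560. 152.] [157. 149.] 16
side (325, 137, 78, 41) [ 280. -325.] [236. 246.] 15
```

View pics/c1.png

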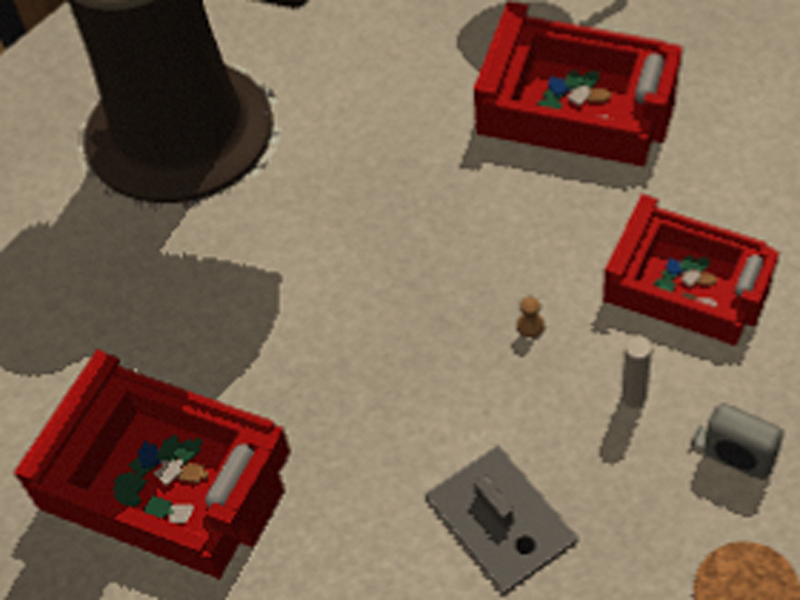

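View pics/c2.png

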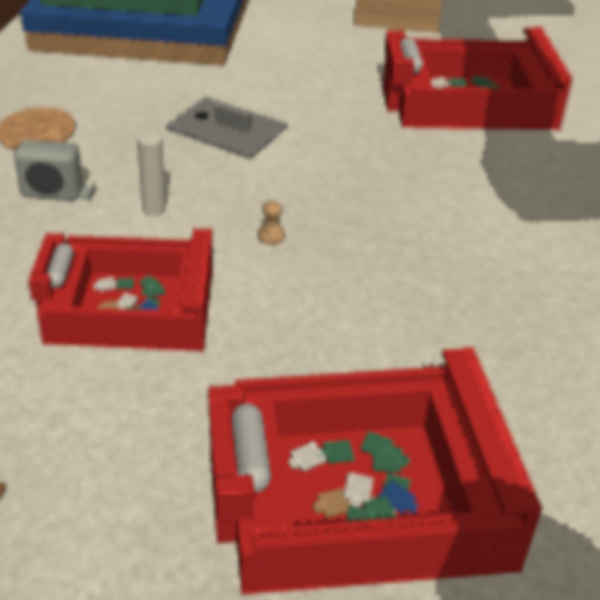

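```bash
python3 - <<'E'
from h import *
np.set_printoptions(precision=1,suppress=True)
s=cam("scene");d=cam("side")
S=lambda p:np.array(p)/2.857+[59.7,79.7]
D=lambda p:np.array(p)/2.4+[164.7,124.7]
for n,a,b in(("A",[(477,132),(643,163)],[(243,592),(522,570)]),("B",[(606,303),(738,342)],[(42,343),(204,350)]),("C",[(40,505),(220,577)],[(403,125),(560,130)])):
    for c,q in((s,S(a)),(d,D(b))):
        P=cast(c,q,0)*1000;v=P[1]-P[0];print(n,P[:,:2].ravel(),np.linalg.norm(v),np.degrees(np.arctan2(v[1],v[0])))
for c,f,q in((s,S,[(497,447),(427,497),(503,593),(577,540),(525,545),(483,478),(512,517)]),(d,D,[(207,97),(167,127),(250,157),(288,125),(201,115)])):
    P=cast(c,f(q),.006)*1000;print("cover\n",P[:,:2],np.linalg.norm(np.diff(P[:4],axis=0),axis=1))
print(R.from_quat([.981,.196,0,0]).as_matrix())
E
```

```text
A [267.  180.4 438.  246. ] 183.13690813030863 20.99403405827586
A [390.6 369.8 216.9 305.4] 185.29413415694108 -159.65738136069496
B [505.7  73.1 637.1 108. ] 135.90545932645458 14.874811023974424
B [613.2 203.9 476.7 173.8] 139.73171595494728 -167.55711024010822
C [ 207.1 -403.9  388.8 -362.9] 186.2359418368088 12.70666158250303
C [ 353.6 -235.5  174.2 -273. ] 183.31401991642846 -168.17875578306808
cover
 [[ 514.4 -122.1]
 [ 492.7 -199.6]
 [ 603.4 -235.5]
 [ 627.9 -157.5]
 [ 592.8 -187.7]
 [ 522.8 -155.3]
 [ 567.4 -172. ]] [ 80.4 116.4  81.7]
cover
 [[ 595.  -228. ]
 [ 620.2 -148. ]
 [ 510.1 -112.5]
 [ 483.7 -189.9]
 [ 589.5 -184.7]] [ 83.9 115.7  81.8]
[[ 0.9  0.4  0. ]
 [ 0.4 -0.9  0. ]
 [ 0.   0.  -1. ]]
```

Measured base edges are about 184 mm (A), 137 mm (B) and 185 mm (C). **B at scene (302,175)** is the 140 mm tray. The crop shows its lip on the left (toward the robot) and the roller on the right. The cover is near (557,-175), yaw about -18°, with its press mark at the far end. I'll go above the cover for a closer look.

Emit:
send_rows(
  deltas=[
    [1, [42, 50, -8], [0, 0, -5]],
    [1, [85, 100, -15], [0, 0, -10]],
    [1, [120, 142, -22], [0, 0, -15]],
    [1, [155, 183, -28], [0, 0, -20]],
    [1, [190, 225, -34], [0, 0, -25]],
    [1, [225, 266, -40], [0, 0, -30]],
    [1, [260, 307, -46], [0, 0, -35]],
    [1, [295, 350, -52], [0, 0, -40]],
  ],
)

```text
time_s: 0.9
tool_pos: [0.4969, -0.2717, 0.1933]
orientation: [-0.0, 0.988, -0.153, -0.0]
force: [0.1, -1.0, -0.2]
finger_gap: 0.085
gripper_force: 0.0
```

Emit:
send_rows(
  deltas=[
    [1, [25, 30, -4], [0, 0, 0]],
    [1, [40, 48, -8], [0, 0, 0]],
    [1, [45, 52, -8], [0, 0, 0]],
    [1, [45, 52, -8], [0, 0, 0]],
    [1, [45, 52, -8], [0, 0, 0]],
    [1, [45, 52, -8], [0, 0, 0]],
    [1, [45, 52, -8], [0, 0, 0]],
    [1, [45, 52, -8], [0, 0, 0]],
  ],
)

```text
time_s: 1.7
tool_pos: [0.5408, -0.2224, 0.1861]
orientation: [0.0, 0.988, -0.152, 0.0]
force: [0.2, 0.3, 0.1]
finger_gap: 0.0853
gripper_force: 0.0
```

```bash
python3 - <<'E'
from h import *
np.set_printoptions(precision=2,suppress=True)
st=r.state();im=r.camera("wrist");cv2.imwrite("pics/w1.png",im[:,:,::-1]);np.save("w1.npy",im)
c=cam("wrist",st);np.savez("w1c.npz",K=c[0],d=c[1],M=c[2])
print(st['tool_pos'],st['orientation'],st['time_s'])
print(proj(c,[[.557,-.175,.006],[.50,-.16,0],[.615,-.196,0],[.555,.14,0.034]]))
E
```

```text
[ 0.54 -0.22  0.19] [ 0.    0.99 -0.15  0.  ] 1.7
[[214.13 171.39]
 [219.19 214.55]
 [214.57 118.22]
 [-32.49 254.53]]
```

View pics/w1.png

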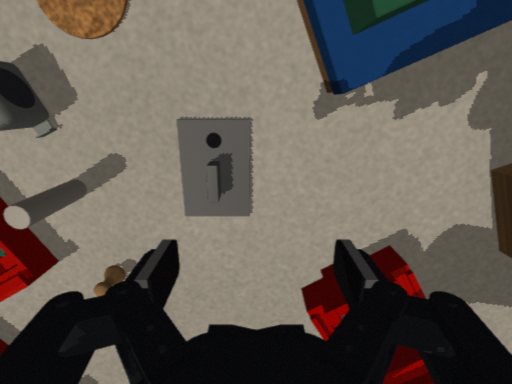

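The wrist view shows the cover with corners near (179,118), (252,118), (251,215) and (185,216). The press mark is at (214,140) and the rib runs along (213,165–200). Next I'll fit the cover.

```bash
python3 - <<'E'
from h import *
np.set_printoptions(precision=1,suppress=True)
im=np.load("w1.npy");z=np.load("w1c.npz");c=(z['K'],z['d'],z['M'])
h=cv2.cvtColor(im,cv2.COLOR_RGB2HSV);print(h[205,235],h[190,270],h[140,214],h[130,190])
med=im[200:212,228:248].reshape(-1,3).mean(0);print(med, im[185:200,265:285].reshape(-1,3).mean(0))
m=(np.abs(im.astype(int)-med).max(2)<22).astype(np.uint8);m[:, :165]=0;m[:,265:]=0;m[:105]=0;m[228:]=0
m=cv2.morphologyEx(m,cv2.MORPH_OPEN,np.ones((5,5)))
k=max(cv2.findContours(m,0,1)[0],key=cv2.contourArea)
h=cv2.convexHull(k);P=(cast(c,h[:,0],.006)[:,:2]*1000).astype(np.float32);R_=cv2.minAreaRect(P);print(R_,cv2.boxPoints(R_))
d=(im.max(2)<45).astype(np.uint8);d[:,:200]=0;d[:,230:]=0;d[:128]=0;d[152:]=0
M=cv2.moments(d,True);u=[M['m10']/M['m00'],M['m01']/M['m00']];print(u,cast(c,[u],.006)*1000)
# rib top: brighter region near
print(im[150:212,213].mean(1).astype(int)); print(im[185,200:232].mean(1).astype(int)); print(im[175,200:232].mean(1).astype(int))
st=r.state();print(st['tool_pos'],R.from_quat(np.roll(st['orientation'],-1)).as_matrix())
E
```

```text
[21 20 89] [ 18  42 152] [150  14  18] [17 19 92]
[89.1 86.1 82.3] [151.  142.3 126.7]
((558.813720703125, -178.03018188476562), (84.67610931396484, 119.11624145507812), 72.4561767578125) [[ 489.3 -200.4]
 [ 602.8 -236.4]
 [ 628.4 -155.6]
 [ 514.8 -119.7]]
[213.4023668639053, 139.9526627218935] [[ 592.5 -187.2    6. ]]
[88 89 88 87 88 88 88 88 84 57 50 34 31 32 34 49 87 89 89 88 88 88 88 88
 88 89 88 89 88 88 89 88 88 88 87 87 87 87 88 87 87 87 87 87 87 88 87 88
 88 88 87 86 82 87 88 88 88 88 89 89 88 89]
[90 90 90 90 89 89 90 92 92 90 90 89 88 87 87 86 85 65 41 35 39 48 52 51
 51 50 51 52 50 50 51 51]
[90 89 90 88 90 89 84 88 91 92 91 90 89 89 88 87 79 56 35 34 44 50 51 51
 51 51 51 50 51 51 53 72]
[ 0.5 -0.2  0.2] [[ 1.  -0.3  0. ]
 [-0.3 -1.  -0. ]
 [ 0.   0.  -1. ]]
```

Emit:
send_rows(
  deltas=[
    [0.6, [4, 24, -15], [0, 0, 0]],
    [0.6, [8, 48, -35], [0, 0, 0]],
    [0.6, [8, 48, -65], [0, 0, 0]],
    [0.6, [8, 48, -95], [0, 0, 0]],
    [0.6, [8, 48, -115], [0, 0, 0]],
    [0.5, [8, 48, -130], [0, 0, 0]],
    [0.5, [8, 48, -140], [0, 0, 0]],
    [0.5, [8, 48, -140], [0, 0, 0]],
  ],
)

```text
time_s: 2.55
tool_pos: [0.5483, -0.1734, 0.0447]
orientation: [-0.0, 0.988, -0.152, -0.001]
force: [0.0, -0.4, -0.1]
finger_gap: 0.0427
gripper_force: 0.0
```

```bash
python3 - <<'E'
from h import *
np.set_printoptions(precision=4,suppress=True)
st=r.state();im=r.camera("wrist");cv2.imwrite("pics/w2.png",im[:,:,::-1])
print(st['tool_pos'],st['orientation'],st['time_s'],st['finger_gap'])
E
```

```text
[ 0.5483 -0.1734  0.0447] [-0.0003  0.9884 -0.1517 -0.0011] 2.55 0.04269160068695387
```

View pics/w2.png

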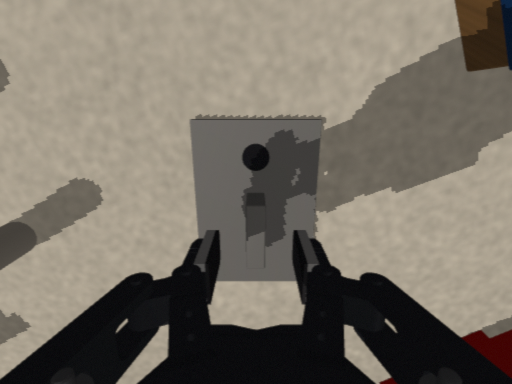

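The fingers (columns 215 and 297) straddle the rib (column 256) symmetrically, so I'll descend and grip.

Emit:
send_rows(
  deltas=[
    [0.5, [0, 0, -10], [0, 0, 0]],
    [0.5, [0, 0, -20], [0, 0, 0]],
    [0.5, [0, 0, -28], [0, 0, 0]],
    [0.5, [0, 0, -28], [0, 0, 0]],
    [0, [0, 0, -28], [0, 0, 0]],
    [0, [0, 0, -28], [0, 0, 0]],
    [0, [0, 0, -28], [0, 0, 0]],
    [0, [0, 0, -28], [0, 0, 0]],
  ],
  newtons=50,
)

```text
time_s: 3.4
tool_pos: [0.5496, -0.1737, 0.0183]
orientation: [0.0, 0.988, -0.152, 0.001]
force: [-0.5, -0.3, 1.1]
finger_gap: 0.0111
gripper_force: 51.4
```

Emit:
send_rows(
  deltas=[
    [0, [0, 0, 15], [0, 0, 0]],
    [0, [0, 0, 50], [0, 0, 0]],
    [0, [0, 0, 95], [0, 0, 0]],
    [0, [0, 0, 140], [0, 0, 5]],
    [0, [8, 20, 180], [0, 0, 10]],
    [0, [16, 55, 210], [0, 0, 17]],
    [0, [24, 95, 220], [0, 0, 24]],
    [0, [25, 125, 220], [0, 0, 31]],
  ],
)

```text
time_s: 4.2
tool_pos: [0.5765, -0.047, 0.2426]
orientation: [0.001, 0.993, 0.121, 0.004]
force: [0.5, -0.9, -0.8]
finger_gap: 0.0107
gripper_force: 51.1
```

Emit:
send_rows(
  deltas=[
    [0, [0, 20, 0], [0, 0, 0]],
    [0, [0, 30, 0], [0, 0, 0]],
    [0, [0, 30, 0], [0, 0, 0]],
    [0, [0, 30, 0], [0, 0, 0]],
    [0, [0, 30, 0], [0, 0, 0]],
    [0, [0, 30, 0], [0, 0, 0]],
    [0, [0, 30, 0], [0, 0, 0]],
    [0, [0, 30, 0], [0, 0, 0]],
  ],
)

```text
time_s: 5.0
tool_pos: [0.5742, -0.0191, 0.2378]
orientation: [-0.0, 0.993, 0.118, -0.0]
force: [-1.3, 0.3, -1.3]
finger_gap: 0.0108
gripper_force: 51.1
```

```bash
python3 - <<'E'
from h import *
np.set_printoptions(precision=4,suppress=True)
st=r.state();im=r.camera("wrist");np.save("w3.npy",im);cv2.imwrite("pics/w3.png",im[:,:,::-1])
c=cam("wrist",st);np.savez("w3c.npz",K=c[0],d=c[1],M=c[2])
print(st['tool_pos'],st['orientation'],st['time_s'],st['finger_gap'],st['gripper_force'])
cv2.imwrite("pics/w3.png",cv2.resize(im[:,:,::-1],(800,600),interpolation=2))
E
```

```text
[ 0.5742 -0.0191  0.2378] [-0.      0.9931  0.1177 -0.0001] 5.0 0.010782328913356842 51.140806674957275
```

View pics/w3.png

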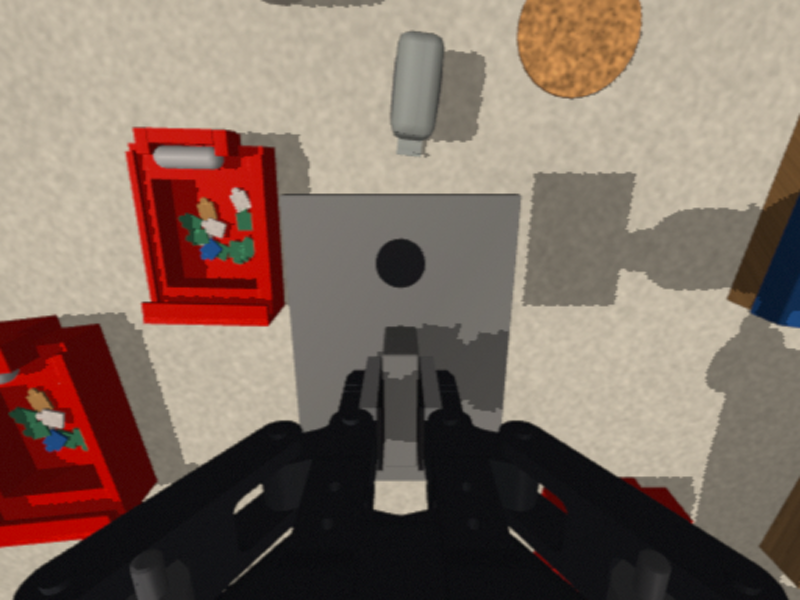

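The tray is at display (130–284, 128–325): lip at the bottom (rows 301–325) and roller at (188,157). I'll measure its pose.

```bash
python3 - <<'E'
from h import *
np.set_printoptions(precision=1,suppress=True)
im=np.load("w3.npy");z=np.load("w3c.npz");c=(z['K'],z['d'],z['M'])
h=cv2.cvtColor(im,cv2.COLOR_RGB2HSV)
m=red(im);m[:, :75]=0;m[:,190:]=0;m[:75]=0;m[215:]=0
k=max(cv2.findContours(m,0,1)[0],key=cv2.contourArea);print(cv2.approxPolyDP(k,2.5,True)[:,0].tolist())
g=((h[...,1]<60)&(h[...,2]>70)).astype(np.uint8);g[:90]=0;g[111:]=0;g[:,:93]=0;g[:,148:]=0
k2=max(cv2.findContours(g,0,1)[0],key=cv2.contourArea);R2=cv2.minAreaRect(k2);print("roller px",R2)
print("roller box z.050",cast(c,cv2.boxPoints(R2),.050)[:,:2]*1000, cast(c,[R2[0]],.05)*1000)
q=np.array([(145,301),(284,300),(282,325),(143,322)])*.64
P=cast(c,q,.053)*1000;print("lip",P[:,:2],np.linalg.norm(np.diff(P,axis=0),axis=1))
for row in range(100,205,8):
    xs=np.where(m[row])[0];P=cast(c,[(xs[0]-.5,row),(xs[-1]+.5,row)],.039)*1000;print(row,xs[0],xs[-1],P[:,:2].ravel())
for col in(110,125,140,160): 
    v=h[180:212,col,2];print(col,v.tolist())
E
```

```text
[[85, 82], [87, 90], [82, 92], [81, 102], [97, 191], [91, 194], [92, 206], [170, 208], [181, 194], [174, 95], [154, 93], [152, 86], [144, 83]]
roller px ((119.5, 100.5), (13.0, 43.0), 90.0)
roller box z.050 [[619.1 174.5]
 [630.5 127.3]
 [616.4 125.8]
 [604.9 173.7]] [[617.8 150.3  50. ]]
lip [[499.7 172.5]
 [526.6  64.3]
 [504.8  62.6]
 [481.  173.1]] [111.4  21.8 113. ]
100 81 175 [606.4 200.1 632.5  91.5]
108 82 175 [597.5 198.6 623.6  90.2]
116 84 176 [588.8 195.9 614.8  87.8]
124 85 176 [579.6 194.3 605.5  86.4]
132 87 177 [570.5 191.6 596.4  83.8]
140 88 177 [560.9 189.9 586.7  82.4]
148 89 178 [551.2 188.3 577.3  79.8]
156 91 179 [541.6 185.4 567.6  77.1]
164 92 179 [531.5 183.7 557.4  75.6]
172 93 180 [521.2 181.9 547.4  72.8]
180 95 180 [511.  178.8 536.9  71.2]
188 96 180 [500.4 177.  526.1  69.6]
196 91 180 [487.6 182.8 515.2  67.9]
204 92 173 [476.5 180.9 501.9  75.3]
110 [74, 76, 79, 107, 186, 194, 193, 193, 193, 187, 127, 117, 114, 99, 132, 192, 193, 193, 192, 191, 192, 191, 193, 198, 205, 211, 207, 195, 192, 193, 193, 191]
125 [78, 77, 77, 92, 161, 189, 192, 192, 186, 131, 117, 116, 116, 105, 106, 183, 191, 191, 191, 191, 191, 190, 189, 192, 198, 200, 202, 195, 190, 193, 197, 200]
140 [77, 78, 77, 87, 137, 186, 191, 192, 191, 184, 127, 116, 116, 114, 97, 170, 189, 191, 191, 190, 190, 190, 190, 192, 204, 213, 200, 195, 198, 199, 197, 191]
160 [78, 76, 78, 78, 99, 183, 191, 191, 191, 185, 131, 118, 118, 115, 101, 125, 187, 191, 189, 189, 190, 190, 190, 191, 201, 196, 199, 191, 193, 196, 195, 191]
```

```bash
python3 - <<'E'
from h import *
np.set_printoptions(precision=2,suppress=True)
im=np.load("w3.npy");z=np.load("w3c.npz");c=(z['K'],z['d'],z['M'])
hsv=cv2.cvtColor(im,cv2.COLOR_RGB2HSV).astype(float);V=hsv[...,2];S=hsv[...,1]
def vedge(A,cols,r0,r1):  # subpixel strongest edge down each column
    out=[]
    for x in cols:
        g=np.abs(np.diff(A[r0:r1,x]));i=g.argmax();w=g[max(0,i-1):i+2];out.append((x,r0+max(0,i-1)+(w*np.arange(len(w))).sum()/w.sum()+.5))
    return np.array(out)
def hedge(A,rows,c0,c1):
    return vedge(A.T,rows,c0,c1)[:,::-1]
def fit(name,px,zz):
    P=cast(c,px,zz)[:,:2]*1000
    vx,vy,x0,y0=cv2.fitLine(P.astype(np.float32),cv2.DIST_HUBER,0,.01,.01).ravel()
    a=np.degrees(np.arctan2(vy,vx));res=np.abs((P-[x0,y0])@[-vy,vx]);print(name,"ang",round(float(a),2),"pt",P.mean(0),"res",np.median(res),px[0],px[-1]);return P
fit("lip inner z53",vedge(V,range(105,172),190,199),.053)
fit("lip outer z53",vedge(S,range(98,168),202,213),.053)
fit("roller inner",vedge(S,range(104,138),103,113),.046)
fit("roller outer",vedge(S,range(104,138),90,98),.050)
fit("left wall z39",hedge(S,range(108,184),76,100),.039)
fit("right base z0",hedge(S,range(100,120),168,184),0.0)
fit("roller L",hedge(S,range(97,104),93,103),.05)
fit("roller R",hedge(S,range(97,104),136,148),.05)
print(cast(c,[(92,206),(91,194),(81,102)],.053)*1000)
E
```

```text
lip inner z53 ang -77.77 pt [510.52 117.21] res 0.10685009368204519 [105.   192.52] [171.   191.55]
lip outer z53 ang -77.81 pt [491.26 122.22] res 0.09833096827632484 [ 98.  206.8] [167.  208.2]
roller inner ang -77.63 pt [609.87 150.45] res 0.05501066562268915 [104.   106.62] [137.   107.63]
roller outer ang -78.4 pt [626.07 149.87] res 0.09869831197167098 [104.    92.46] [137.    93.69]
left wall z39 ang 12.29 pt [553.59 188.64] res 0.1441799448954657 [ 81.56 108.  ] [ 94.57 183.  ]
right base z0 ang 12.25 pt [618.52 100.  ] res 0.07090822062309209 [175.33 100.  ] [176.44 119.  ]
roller L ang 20.94 pt [612.55 174.24] res 0.32040599357096894 [97.46 97.  ] [ 99.34 103.  ]
roller R ang 67.16 pt [623.78 127.54] res 0.6700686817309682 [136.88  97.  ] [142.56 103.  ]
[[481.28 172.53  53.  ]
 [497.39 174.57  53.  ]
 [606.29 190.99  53.  ]]
```

Tray: centre (559.0, 138.6), yaw 12.25°. At 15° tilt the TCP sits 43.8 mm along tray x and 30.6 mm above the tongue edge. I'll hover first.

Emit:
send_rows(
  deltas=[
    [0, [-2, 20, 0], [0.4, -1.8, -0.2]],
    [0, [-4, 45, 0], [0.8, -3.6, -0.4]],
    [0, [-6, 70, -5], [1.2, -5.5, -0.6]],
    [0, [-8, 95, -15], [1.6, -7.3, -0.8]],
    [0, [-10, 120, -35], [2.1, -9.1, -1]],
    [0, [-12, 140, -65], [2.5, -11, -1.1]],
    [0, [-14, 152, -95], [2.9, -12.8, -1.2]],
    [0, [-15, 158, -118], [3.3, -14.6, -1.3]],
  ],
)

```text
time_s: 5.85
tool_pos: [0.558, 0.1405, 0.1183]
orientation: [-0.014, 0.986, 0.106, 0.129]
force: [0.4, 0.1, -1.4]
finger_gap: 0.0109
gripper_force: 51.1
```

Emit:
send_rows(
  deltas=[
    [0, [0, 0, 0], [0, 0, 0]],
    [0, [0, 0, 0], [0, 0, 0]],
    [0, [0, 0, 0], [0, 0, 0]],
    [0, [0, 0, 0], [0, 0, 0]],
    [0, [0, 0, 0], [0, 0, 0]],
    [0, [0, 0, 0], [0, 0, 0]],
    [0, [0, 0, 0], [0, 0, 0]],
    [0, [0, 0, 0], [0, 0, 0]],
  ],
)

```text
time_s: 6.65
tool_pos: [0.5593, 0.1394, 0.12]
orientation: [-0.014, 0.986, 0.106, 0.13]
force: [0.2, 0.1, -0.6]
finger_gap: 0.0108
gripper_force: 51.1
```

```bash
cat >> h.py <<'E'
O=np.array([559.0,138.6]);ps=np.radians(12.25);ex=np.array([np.cos(ps),np.sin(ps)]);ey=np.array([-ex[1],ex[0]])
def tcp(s):  # TCP in tray frame mm, tilt, yaw
    p=np.array(s['tool_pos'])*1000;m=R.from_quat(np.roll(s['orientation'],-1)).as_matrix()
    d=p[:2]-O;T=np.c_[np.r_[ex,0],np.r_[ey,0],[0,0,1]].T@m
    return np.array([d@ex,d@ey,p[2]]),np.degrees(np.arctan2(T[2,0],T[0,0])),np.degrees(np.arctan2(T[1,0],T[0,0])),np.degrees(np.arcsin(T[2,1]))
E
python3 - <<'E'
from h import *
np.set_printoptions(precision=2,suppress=True)
st=r.state();print(tcp(st),st['tool_pos']*1000 if hasattr(st['tool_pos'],'shape') else st['tool_pos'],st['force'],st['time_s'])
w=r.camera("wrist");im=r.camera("scene");b=r.camera("side")
a=cv2.resize(im[120:220,240:360],(400,333),interpolation=2);d=cv2.resize(b[160:290,160:290],(400,333),interpolation=2)
e=cv2.resize(w,(356,267))
o=np.zeros((600,800,3),np.uint8);o[:333,:400]=a;o[:333,400:]=d;o[333:,:356]=e;cv2.imwrite("pics/m1.png",o[:,:,::-1])
E
```

```text
(array([  0.42,   0.7 , 120.03]), np.float64(14.976292555133954), np.float64(0.006217614873076992), np.float64(0.04572135731593752)) [559.26 139.37 120.03] [ 0.21  0.09 -0.61] 6.65
```

View pics/m1.png

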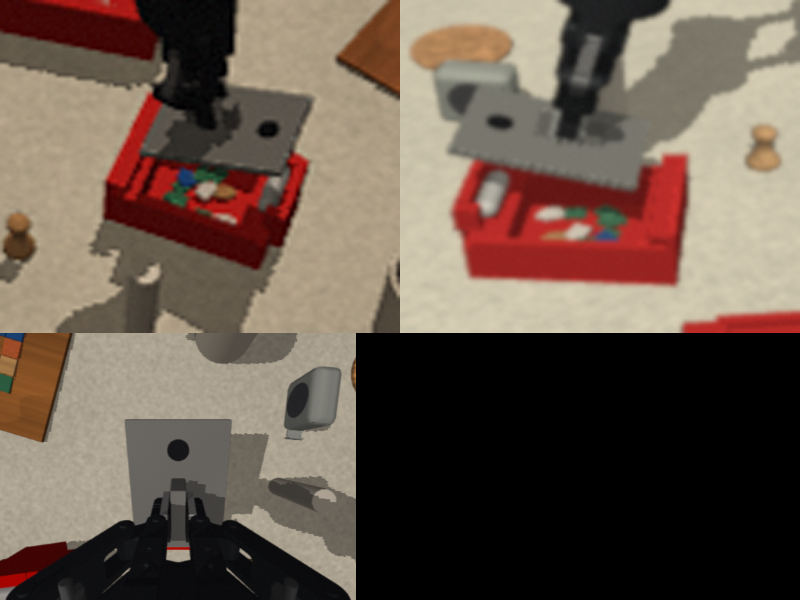

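The cover is tilted with its clip end up and aligned over the tray: scene panel (230,130), side panel (550,140). I'll lower it in front of the lip.

Emit:
send_rows(
  deltas=[
    [0, [0, -1, -10], [0, 0, 0]],
    [0, [0, -1, -22], [0, 0, 0]],
    [0, [0, -1, -34], [0, 0, 0]],
    [0, [0, -1, -42], [0, 0, 0]],
    [0, [0, -1, -48], [0, 0, 0]],
    [0, [0, -1, -52], [0, 0, 0]],
    [0, [0, -1, -52], [0, 0, 0]],
    [0, [0, -1, -52], [0, 0, 0]],
  ],
)

```text
time_s: 7.6
tool_pos: [0.5595, 0.1385, 0.0681]
orientation: [-0.014, 0.986, 0.106, 0.13]
force: [0.4, -0.2, -0.6]
finger_gap: 0.011
gripper_force: 51.1
```

```bash
python3 - <<'E'
from h import *
np.set_printoptions(precision=2,suppress=True)
st=r.state();print(tcp(st),st['force'],st['time_s'])
im=r.camera("scene");b=r.camera("side")
a=cv2.resize(im[130:210,250:346],(400,333),interpolation=2);d=cv2.resize(b[190:280,165:273],(400,333),interpolation=2)
cv2.imwrite("pics/m2.png",np.hstack([a,d])[:,:,::-1])
E
```

```text
(array([ 0.5 , -0.2 , 68.09]), np.float64(15.000189344385078), np.float64(0.01754926564864129), np.float64(0.04822599878260534)) [ 0.42 -0.22 -0.63] 7.6
```

View pics/m2.png

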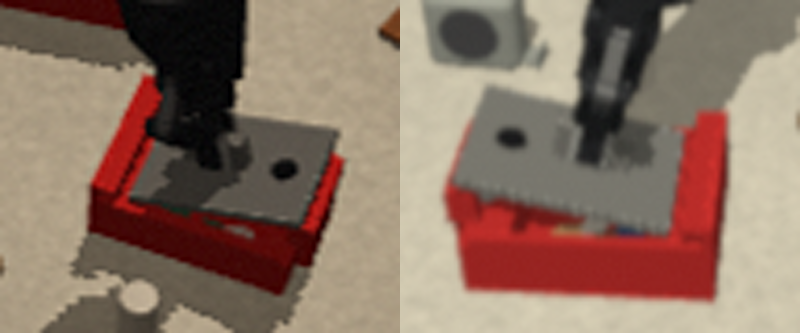

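The tongue is in front of the lip and clear of contact. Now I'll slide it under.

Emit:
send_rows(
  deltas=[
    [0, [-2, -0.4, 0], [0, 0, 0]],
    [0, [-4, -0.9, 0], [0, 0, 0]],
    [0, [-6, -1.3, 0], [0, 0, 0]],
    [0, [-8, -1.7, 0], [0, 0, 0]],
    [0, [-10, -2.2, 0], [0, 0, 0]],
    [0, [-12, -2.6, -0.5], [0, 0, 0]],
    [0, [-14, -3, -1], [0, 0, 0]],
    [0, [-15, -3.2, -1], [0, 0, 0]],
  ],
)

```text
time_s: 8.5
tool_pos: [0.5438, 0.1352, 0.0667]
orientation: [-0.014, 0.986, 0.106, 0.129]
force: [-0.1, -0.1, -1.3]
finger_gap: 0.0109
gripper_force: 51.1
```

Emit:
send_rows(
  deltas=[
    [0, [-0.5, -0.1, 0], [0, 0, 0]],
    [0, [-1, -0.2, 0], [0, 0, 0]],
    [0, [-1.5, -0.3, 0], [0, 0, 0]],
    [0, [-2, -0.4, 0], [0, 0, 0]],
    [0, [-2.5, -0.5, 0], [0, 0, 0]],
    [0, [-3, -0.6, 0], [0, 0, 0]],
    [0, [-3, -0.6, 0], [0, 0, 0]],
    [0, [-3, -0.6, 0], [0, 0, 0]],
  ],
)

```text
time_s: 9.3
tool_pos: [0.5414, 0.1347, 0.067]
orientation: [-0.014, 0.986, 0.106, 0.13]
force: [0.1, -0.6, -1.5]
finger_gap: 0.0106
gripper_force: 51.1
```

Emit:
send_rows(
  deltas=[
    [0, [-0.4, -0.1, 0], [0, 0, 0]],
    [0, [-0.8, -0.2, 0], [0, 0, 0]],
    [0, [-1.2, -0.3, 0], [0, 0, 0]],
    [0, [-1.6, -0.4, 0], [0, 0, 0]],
    [0, [-2, -0.4, 0], [0, 0, 0]],
    [0, [-2, -0.4, 0], [0, 0, 0]],
    [0, [-2, -0.4, 0], [0, 0, 0]],
    [0, [-2, -0.4, 0], [0, 0, 0]],
  ],
)

```text
time_s: 10.1
tool_pos: [0.541, 0.1346, 0.0677]
orientation: [-0.014, 0.986, 0.106, 0.132]
force: [5.9, 1.6, -5.1]
finger_gap: 0.0107
gripper_force: 50.5
```

The tongue has reached the back wall (5.9 N along +x, at the predicted depth). I'll ease the tilt down to about 9°, keeping the tongue in place.

Emit:
send_rows(
  deltas=[
    [0, [0.5, 0.1, -1.1], [-0.2, 0.9, 0]],
    [0, [1, 0.2, -2.2], [-0.4, 1.8, 0]],
    [0, [1.5, 0.3, -3.3], [-0.6, 2.8, 0]],
    [0, [2, 0.4, -4.4], [-0.8, 3.8, 0]],
    [0, [2.5, 0.5, -5.6], [-1, 4.8, 0]],
    [0, [3, 0.7, -7], [-1.3, 5.9, 0]],
    [0, [3, 0.7, -7], [-1.3, 5.9, 0]],
    [0, [3, 0.7, -7], [-1.3, 5.9, 0]],
  ],
)

```text
time_s: 10.9
tool_pos: [0.5436, 0.1351, 0.0605]
orientation: [-0.008, 0.991, 0.107, 0.079]
force: [4.8, 1.0, 2.0]
finger_gap: 0.0108
gripper_force: 51.4
```

```bash
python3 - <<'E'
from h import *
np.set_printoptions(precision=2,suppress=True)
st=r.state();print(tcp(st),st['force'],st['torque'],st['time_s'])
E
```

```text
(array([-15.77,  -0.17,  60.49]), np.float64(9.067266933017052), np.float64(0.023485876560163477), np.float64(0.08060773761960284)) [4.78 1.02 2.02] [ 0.23 -0.84 -0.1 ] 10.9
```

Emit:
send_rows(
  deltas=[
    [0.4, [0, 0, 0], [0, 0, 0]],
    [0.4, [0, 0, 0], [0, 0, 0]],
    [0.4, [0, 0, 0], [0, 0, 0]],
    [0.4, [0, 0, 0], [0, 0, 0]],
    [0.4, [0, 0, 8], [0, 0, 0]],
    [0.4, [0, 0, 20], [0, 0, 0]],
    [0.4, [0, 0, 40], [-0.9, 4.4, 0]],
    [0.4, [0, 0, 60], [-1.9, 8.8, 0]],
  ],
)

```text
time_s: 11.7
tool_pos: [0.5415, 0.1348, 0.1216]
orientation: [0.001, 0.994, 0.107, -0.002]
force: [1.6, 0.5, -0.2]
finger_gap: 0.0344
gripper_force: 0.0
```

```bash
python3 - <<'E'
from h import *
np.set_printoptions(precision=2,suppress=True)
st=r.state();print(tcp(st),st['tool_pos'],st['force'],st['time_s'])
im=r.camera("scene");b=r.camera("side");w=r.camera("wrist")
a=cv2.resize(im[130:210,250:346],(400,300),interpolation=2);d=cv2.resize(b[190:280,165:273],(400,300),interpolation=2)
e=cv2.resize(w,(400,300))
cv2.imwrite("pics/m3.png",np.vstack([np.hstack([a,d]),np.hstack([e,e*0])])[:,:,::-1])
E
```

```text
(array([-17.94,  -0.01, 121.59]), np.float64(-0.24685162971904673), np.float64(0.009768238097222496), np.float64(0.05430399025548781)) [0.54 0.13 0.12] [ 1.58  0.51 -0.2 ] 11.7
```

View pics/m3.png

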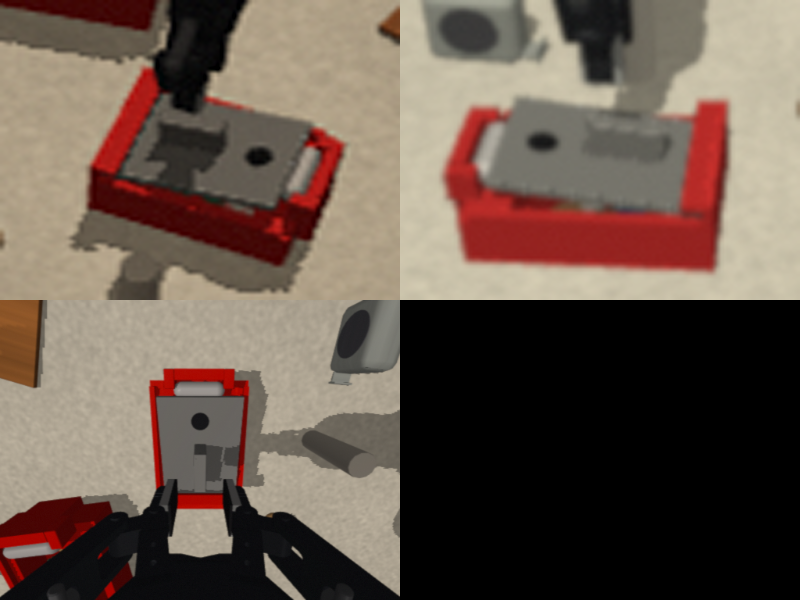

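The cover lies centred, with its tongue under the lip and its clip edge on the roller. The press mark is at wrist panel (200,421). I'll close the fingers and go above the mark.

Emit:
send_rows(
  deltas=[
    [0, [8, 2, 5], [0, 0, 0]],
    [0, [20, 4, 5], [0, 0, 0]],
    [0, [35, 7, 5], [0, 0, 0]],
    [0, [49, 10.5, 0], [0, 0, 0]],
    [0, [49, 10.5, -10], [0, 0, 0]],
    [0, [49, 10.5, -25], [0, 0, 0]],
    [0, [49, 10.5, -40], [0, 0, 0]],
    [0, [49, 10.5, -50], [0, 0, 0]],
  ],
)

```text
time_s: 12.65
tool_pos: [0.5887, 0.145, 0.0669]
orientation: [0.001, 0.994, 0.107, -0.003]
force: [-0.6, 0.2, 0.2]
finger_gap: 0.0005
gripper_force: 0.0
```

```bash
python3 - <<'E'
from h import *
np.set_printoptions(precision=2,suppress=True)
st=r.state();print(tcp(st),st['force'],st['time_s'],st['finger_gap'])
E
```

```text
(array([30.34, -0.05, 66.87]), np.float64(-0.3479966110991138), np.float64(0.018161216182997306), np.float64(0.04156438077651353)) [-0.56  0.2   0.23] 12.65 0.0004575552689304972
```

Emit:
send_rows(
  deltas=[
    [0, [1, 0.2, 0], [0, 0, 0]],
    [0, [1, 0.2, -2], [0, 0, 0]],
    [0, [1, 0.2, -4], [0, 0, 0]],
    [0, [1, 0.2, -6], [0, 0, 0]],
    [0, [1, 0.2, -8], [0, 0, 0]],
    [0, [1, 0.2, -10], [0, 0, 0]],
    [0, [1, 0.2, -12], [0, 0, 0]],
    [0, [1, 0.2, -12], [0, 0, 0]],
  ],
)

```text
time_s: 13.45
tool_pos: [0.5934, 0.1458, 0.06]
orientation: [0.0, 0.994, 0.107, 0.001]
force: [-1.2, 0.1, 6.9]
finger_gap: 0.0003
gripper_force: 3.6
```

Emit:
send_rows(
  deltas=[
    [0, [-1, -0.2, -1], [0, 0, 0]],
    [0, [-2, -0.4, -2], [0, 0, 0]],
    [0, [-2, -0.4, -3], [0, 0, 0]],
    [0, [-2, -0.4, -4], [0, 0, 0]],
    [0, [-2, -0.4, -5], [0, 0, 0]],
    [0, [-2, -0.4, -6], [0, 0, 0]],
    [0, [-2, -0.4, -7], [0, 0, 0]],
    [0, [-2, -0.4, -8], [0, 0, 0]],
  ],
)

```text
time_s: 14.25
tool_pos: [0.5936, 0.1458, 0.0523]
orientation: [0.0, 0.994, 0.107, 0.003]
force: [2.1, -0.1, 1.6]
finger_gap: 0.0002
gripper_force: 0.9
```

Emit:
send_rows(
  deltas=[
    [0, [0, 0, -1], [0, 0, 0]],
    [0, [0, 0, -2], [0, 0, 0]],
    [0, [0, 0, -3], [0, 0, 0]],
    [0, [0, 0, -4], [0, 0, 0]],
    [0, [0, 0, -5], [0, 0, 0]],
    [0, [0, 0, -6], [0, 0, 0]],
    [0, [0, 0, -7], [0, 0, 0]],
    [0, [0, 0, -7], [0, 0, 0]],
  ],
)

```text
time_s: 15.05
tool_pos: [0.5897, 0.1451, 0.0479]
orientation: [0.001, 0.994, 0.107, -0.002]
force: [-11.5, -2.7, 31.0]
finger_gap: 0.0002
gripper_force: 15.5
```

It's at home height (fingertips at 39.9 mm) with 31 N. I'll hold there.

Emit:
send_rows(
  deltas=[
    [0, [0, 0, 0], [0, 0, 0]],
    [0, [0, 0, 0], [0, 0, 0]],
    [0, [0, 0, 0], [0, 0, 0]],
    [0, [0, 0, 0], [0, 0, 0]],
    [0, [0, 0, 0], [0, 0, 0]],
    [0, [0, 0, 0], [0, 0, 0]],
    [0, [0, 0, 0], [0, 0, 0]],
    [0, [0, 0, 0], [0, 0, 0]],
  ],
)

```text
time_s: 15.85
tool_pos: [0.5896, 0.1451, 0.0479]
orientation: [0.001, 0.994, 0.107, -0.002]
force: [-11.7, -2.5, 31.6]
finger_gap: -0.0001
gripper_force: 15.4
```

Emit:
send_rows(
  deltas=[
    [0, [0, 0, 0], [0, 0, 0]],
    [0, [0, 0, 0], [0, 0, 0]],
    [0, [0, 0, 0], [0, 0, 0]],
    [0, [0, 0, 0], [0, 0, 0]],
    [0, [0, 0, 0], [0, 0, 0]],
    [0, [0, 0, 0], [0, 0, 0]],
    [0, [0, 0, 0], [0, 0, 0]],
    [0, [0, 0, 0], [0, 0, 0]],
  ],
)

```text
time_s: 16.65
tool_pos: [0.5896, 0.1452, 0.0479]
orientation: [0.001, 0.994, 0.107, -0.002]
force: [-10.6, -2.5, 31.2]
finger_gap: -0.0001
gripper_force: 15.4
```

Emit:
send_rows(
  deltas=[
    [0, [0, 0, 2], [0, 0, 0]],
    [0, [0, 0, 4], [0, 0, 0]],
    [0, [0, 0, 8], [0, 0, 0]],
    [0, [0, 0, 15], [0, 0, 0]],
    [0, [0, 0, 30], [0, 0, 0]],
    [0, [0, 0, 60], [0, 0, 0]],
    [0, [-20, 0, 90], [0, 0, 0]],
    [0, [-40, 0, 120], [0, 0, 0]],
  ],
)

```text
time_s: 17.45
tool_pos: [0.5501, 0.1452, 0.1645]
orientation: [0.001, 0.994, 0.107, -0.0]
force: [-0.2, 0.3, 0.5]
finger_gap: -0.0001
gripper_force: 0.0
```

Emit:
send_rows(
  deltas=[
    [0, [-10, 0, 10], [0, 0, 0]],
    [0, [-20, 0, 20], [0, 0, 0]],
    [0, [-20, 0, 20], [0, 0, 0]],
    [0, [-20, 0, 20], [0, 0, 0]],
    [0, [-20, 0, 20], [0, 0, 0]],
    [0, [-20, 0, 20], [0, 0, 0]],
    [0, [-20, 0, 20], [0, 0, 0]],
    [0, [-20, 0, 20], [0, 0, 0]],
  ],
)

```text
time_s: 18.25
tool_pos: [0.5302, 0.1452, 0.1823]
orientation: [0.001, 0.994, 0.107, -0.001]
force: [0.9, -0.1, -1.3]
finger_gap: 0.0
gripper_force: 0.0
```

```bash
python3 - <<'E'
from h import *
np.set_printoptions(precision=2,suppress=True)
st=r.state();im=r.camera("wrist");c=cam("wrist",st);print(tcp(st),st['force'],st['time_s'])
cv2.imwrite("pics/w9.png",im[:,:,::-1])
W=lambda x,y,z:np.r_[O+x*ex+y*ey,z]/1000
p=proj(c,[W(32,0,40),W(56,0,40),W(52.5,0,46)]);print("pred press, clip edge, roller inner",p)
u,v=p[0].astype(int)
d=(im[v-20:v+20,u-20:u+20].max(2)<50).astype(np.uint8);M=cv2.moments(d,True)
px=[u-20+M['m10']/M['m00'],v-20+M['m01']/M['m00']];print("disc",px,M['m00'],[ (cast(c,[px],z/1000)[0,:2]*1000-O)@np.c_[ex,ey] for z in(40,52)])
print(im[int(p[1][1])-22:int(p[1][1])+8,int(p[1][0])].tolist())
E
```

```text
(array([-26.78,  12.53, 182.33]), np.float64(-0.12999674800025218), np.float64(0.007161011719830393), np.float64(0.04866728236855017)) [ 0.87 -0.1  -1.28] 18.25
pred press, clip edge, roller inner [[267.76 124.25]
 [268.11  99.  ]
 [268.34 102.78]]
disc [np.float64(268.61233480176213), np.float64(124.47136563876651)] 227.0 [array([31.78, -0.86]), array([32.71, -0.27])]
[[176, 9, 1], [176, 11, 5], [175, 12, 1], [175, 9, 3], [175, 8, 0], [176, 12, 5], [171, 9, 0], [131, 7, 3], [96, 7, 4], [139, 43, 39], [108, 93, 90], [113, 109, 106], [124, 119, 115], [134, 129, 125], [142, 136, 132], [150, 144, 140], [157, 152, 148], [159, 154, 150], [159, 154, 150], [158, 153, 148], [156, 151, 146], [157, 151, 146], [153, 148, 143], [146, 141, 137], [136, 132, 127], [126, 122, 118], [111, 106, 104], [97, 95, 91], [107, 105, 99], [108, 106, 101]]
```

```bash
python3 - <<'E'
from h import *
np.set_printoptions(precision=1,suppress=True)
W=lambda x,y,z:np.r_[O+x*ex+y*ey,z]/1000
for n in("scene","side"):
    im=r.camera(n);c=cam(n);p=proj(c,[W(32,0,40),W(32,0,52)]);u,v=p[0].astype(int)
    h=im[v-7:v+8,u-7:u+8].max(2).astype(float);w=np.clip(np.median(h)*.7-h,0,None);yy,xx=np.mgrid[v-7:v+8,u-7:u+8]
    print(n,"home",p[0],"on roller",p[1],"seen",(w*xx).sum()/w.sum(),(w*yy).sum()/w.sum())
E
```

```text
scene home [311.9 174.3] on roller [312.3 171.7] seen 311.37289968391286 174.3800532357345
side home [201.9 236.8] on roller [201.4 232.4] seen 203.13756793478262 237.36922554347822
```

Both views show the press mark at home height. I'm handing in.

```bash
python3 -c "
from workcell import r
print(r.hand_in())"
```

```text
the job is handed in; nothing more can be done
None
```

The 140 mm red tray is closed: the cover's tongue is under the lip and its catch end is pressed home, held at about 31 N for 1.6 s. I then let go and handed the job in at about 18 s, after both fixed cameras showed the press mark at home height.

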